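# Move a logger cartridge from the charging dock to the read-out dock

## Robot

A 6-joint arm with a two-finger parallel gripper is mounted at the origin on a cart in front of the work surface, level with it; the furniture and walls round the work are solid. World frame = base frame: x ahead of the robot, y to its left, z up, the work surface at z = 0. Lengths are in m, angles in rad, forces in N, time in s.
With the tool pointing down it reaches from about 0.25 to 0.775 m from the base axis. Payload 4 kg.
Tool frame: the origin (TCP) lies at the very end of the fingers, on their centre line; the grasp point (between the pads) lies 19 mm behind it (env.hold_point_z is the distance from the TCP to the grasp point, in m); z points along the fingers, y is the line along which they close (so a half turn about z gives the same grasp; the last joint's range is limited). The gripper opens to 94 mm and grips with 3 to 60 N. Pads are 16 mm wide; open, the fingers measure 119 mm over their backs; the gripper's body (75 mm by 177 mm) begins 78 mm behind the grasp point.
Start: joints at [-1.307, 0.087, 1.371, -0, 1.684, -0.103], TCP at [0.197, -0.513, 0.206] pointing down, gripper open.
Joint ranges: [-3.1, 3.1], [-0.76, 2.03], [0.27, 2.55], [-1.08, 4.22], [0.17, 2.65], [-2.57, 2.57]. Speed limits (rad/s): [2.79, 2.79, 3.14, 3.14, 3.14, 3.14].

## Interface

Orientations are given as a unit quaternion [w, x, y, z].
In Python, from rig import env, viewer gives the robot as it stands.
- The arm moves only by the shell command python3 -m handwheel 'ROWS' [FORCE]. ROWS is JSON, a list of rows, each an object of numbers: "rx", "ry", "rz": the turn, a rotation vector about the tool's x, y, z in degrees; "dx", "dy", "dz": the shift along the tool's x, y, z in mm; "grip": the gripper command: -1 is fully open, 1 is shut, values between are in proportion. In form: [{"rx": .., "ry": .., "rz": .., "dx": .., "dy": .., "dz": .., "grip": ..}, ...]. A call has 1 to 12 rows; each row shifts and turns the commanded pose from where the row before left it, along the tool's axes as they then stand; what a row does not reach is not made up. A row lasts 1/8 s, in which the tool goes at most 62.5 mm and 10.7 degrees, less where a joint would pass 70% of its speed; a pose out of reach is approached as far as the arm can. A call is refused whole if a number of a shift passes 62.5 or a number of a turn 10.7, either way. A call with a gripper value outside its range is refused whole. The fingers move at their own pace and stop on an object; FORCE is the grip in N (left out, the last holds). Time passes only in rows, so rows that do not move let the fingers close. It gives the time, the measured TCP pose, the force, the opening and the grip force at its end, in the units of the state.
- env.get_state(): the state, without advancing time (a new reading comes with each control period).
- viewer.snapshot(name): name is "scene" or "top"; returns a dict with "color" (384x512x3 uint8, blue, green, red), "range_z" (384x512 float32, m along the optical axis (not along the pixel's ray), 0 where there is no reading), "K" (3x3 intrinsics, pixels), "xyz" and "orientation" of the camera in the world. Camera axes: x right, y down, z forward; pixel columns grow to the right and rows downward; lengths in m; the calibration is good to about 2 mm. A picture is of the moment at which its call begins.
- env.close_job(): hands the job in; it is judged then, once.
The state is a dict: "time": time; "joint_positions": joint angles; "qd": joint speeds; "effort": joint torques, N m; "tool_pos": TCP position; "ee_rot": TCP orientation; "force": force on the tool from outside, world axes, zero at the start; "moment": the same for the moment, N m; "finger_gap": finger opening in m; "gripper_force": force on a finger pad.
Only numpy, scipy, OpenCV 4.12 (cv2) and the standard library are available. Lean on these libraries where they do the work, as an engineer would, in place of code of your own. Each camera call takes 0.05 s, during which the arm holds its last target. There are 200 camera calls.

## Task

The logger cartridge is caught down in the plain charging dock: press it down until the catch lets go and it springs up, then lift it out. Stand it in the slot of the read-out dock (the one with the sloping screen console) and press it down until that dock's catch holds it, then let go. Feel for the catch and press gently, never harder than 15 N on either dock, and leave the vial, mouse and timer where they are.

Things in the scene. Friction and masses are not known exactly. Their poses are not given: they have to be found in the camera images.
- cartridge_center (a point): Centre of the loose logger cartridge, an upright grey plastic block 44 (its x) x 22 (its y) x 79 mm (its z, up), about 60 g, flat top, thin dark ribs across its two broad faces near the top; grip it across the 22 mm. Top and underside are 39.5 mm above and below this point. At the start it stands caught in the charging dock with its top 19 mm above the dock's top.
- charger: Charging dock, fixed: a plain white block 88 mm high (x -38 to +45 mm, y -40 to +40 mm) with an upright slot 47.2 mm (x) by 25.2 mm (y), so 1.6 mm clearance on each side, with a mouth bevelled out 4 mm all round. Origin on the bench under the middle of the slot, x along the slot's long side (front of the dock is -x), z up. In the slot a sprung carriage carries the cartridge; with the carriage up the cartridge stands 44 mm out of the dock's top.
- charger_bay (a point): Middle of the charging dock's slot at the level of its top (88 mm above the bench); axes as the dock.
- charger_travel (a joint): How far the charging dock's carriage is pressed down, m: 0 = up (its seat 53 mm above the bench), about 0.025 at the start, held by its catch. Pressing about 3.5 to 4 mm further frees the catch, then at about 4 mm the carriage meets a firm rubber buffer (pushing slowly until it needs about 11 N reaches it); released, it rises to 0 in about half a second.
- reader: Read-out dock, fixed: the same block, slot, mouth, height (88 mm) and carriage as the charging dock, but with a lower sloping console with a dark screen and three keys in front of it (x -86 to -38 mm). Origin and axes as the charging dock: under the middle of the slot, x along the slot's long side.
- reader_bay (a point): Middle of the read-out dock's slot at the level of its top (88 mm above the bench); axes as the dock.
- reader_travel (a joint): Read-out carriage's travel, m: 0 = up, at the start. Pressed slowly (10 to 15 mm/s; faster feels stiffer) it takes 2 N, rising to 7 or 8 N before the catch. The catch holds somewhere in 0.015 to 0.035, not known beforehand; press about 2.5 mm past that, the buffer (7 N per mm) is 4 mm past it: a slow push up to 11 N reaches both. Let go, it backs up to the catch and stays; another push frees it.
- vial: Loose capped vial, 29 mm across, 68 mm high, standing behind and between the docks; origin at its underside. To be left alone.
- mouse: Loose black computer mouse, 104x60x37 mm, left of the docks; origin at its underside. To be left alone.
- lab_timer: Loose flat white timer, 64x66x18 mm, right of the docks; origin at its underside. To be left alone.
There are look-alikes about, which are no part of the job. What is shaped like the part that bears cartridge_center but pink is not meant.

How it is judged:
On the way, in this order (a step that is already met when the one before it is completed fails the run):
1. the charging dock has let go: its carriage is up (within 5 mm) with the cartridge still standing in the slot (value of joint charger_travel below 0.005 m and horizontal distance between cartridge_center and charger_bay below 0.008 m and z of cartridge_center in the frame of charger_bay between -0.001 and 0.02 m), for 0.2 s.
2. the cartridge is lifted clear out of the charging dock (z of cartridge_center in the frame of charger_bay above 0.042 m), for 0.1 s.
At the end, for the whole second after the job is handed in: The cartridge is upright (0.08 rad) and at rest in the read-out dock's slot, centred within 4 mm and its centre over 7 mm below the dock's top; that dock's catch holds its carriage over 12 mm down; the charging dock's carriage is up within 4 mm (horizontal distance between cartridge_center and reader_bay below 0.004 m and value of joint reader_travel above 0.012 m and z of cartridge_center in the frame of reader_bay below -0.007 m and angle between cartridge_center's own z axis and vertical below 0.08 rad and value of joint charger_travel below 0.004 m and linear speed of cartridge below 0.01 m/s); the robot touches nothing.
It fails at once if the cartridge pressed or jammed with more than 16 N against the read-out dock (contact force between reader and cartridge above 16 N).
It fails at once if the cartridge pressed or jammed with more than 16 N against the charging dock (contact force between charger and cartridge above 16 N).
It fails at once if a dock itself pushed by the robot with more than 16 N (contact force between any of reader, charger and the arm above 16 N or contact force between any of reader, charger and the fingers above 16 N).
It fails at once if the vial, mouse or timer moved by more than 20 mm (distance of any of vial, mouse, lab_timer from where it was at the start of the episode above 0.02 m).
It fails at once if the vial tipped by more than 0.5 rad (angle between vial's own z axis and vertical above 0.5 rad).
It also fails if it takes over 64 s, if anything falls off the work surface, if the arm or the gripper's body presses on something with over 40 N, if the wrist force passes 120 N, or if a joint passes its speed limit or range.

## Working session

There is one attempt and no reset: what is moved stays moved. The work goes in short steps, Python scripts to look and compute and a shell command to move; the robot and the scene stay as the last step left them, time stands still between calls to the robot, and variables do not carry over. Pictures are saved under pics/ and viewed, at most 10 in all, crops included, and the job is handed in when it is done.

```bash
mkdir -p pics; ls
cat > h.py <<'E'
import numpy as np,cv2
from scipy.spatial.transform import Rotation as R
from rig import env,viewer
def pts(s):
    z=s["range_z"];K=s["K"];v,u=np.mgrid[:z.shape[0],:z.shape[1]]
    c=np.stack([(u-K[0,2])/K[0,0]*z,(v-K[1,2])/K[1,1]*z,z],-1)
    q=s["orientation"];r=R.from_quat([q[1],q[2],q[3],q[0]])
    w=c.reshape(-1,3)@r.as_matrix().T+np.array(s["xyz"]);w=w.reshape(c.shape);w[z==0]=np.nan
    return w
E
python3 - <<'E'
from h import *
for n in("scene","top"):
    s=viewer.snapshot(n);cv2.imwrite(f"pics/{n}0.png",s["color"]);np.savez(f"{n}0.npz",**s);print(n,s["xyz"],s["K"][0,0])
s=env.get_state();print(s)
E
```

```text
pics
scene [-0.34965247  0.41533985  0.60078043] 442.17348691647095
top [ 0.42039582 -0.03444151  1.67545589] 476.02900777729553
{'time': 0.1, 'joint_positions': array([-1.30710645e+00,  8.78686856e-02,  1.37205298e+00, -1.74404309e-05,
        1.68360878e+00, -1.03076671e-01]), 'qd': array([-1.00280749e-03, -3.62418772e-03, -4.26337867e-03, -1.79319561e-04,
        8.49778215e-05,  3.22954829e-04]), 'effort': array([ 3.12455719e-03, -3.41252589e+01, -3.03300869e+01,  7.21093384e-02,
        3.04770016e-02, -1.11307274e-04]), 'tool_pos': array([ 0.1971051 , -0.51295202,  0.20445344]), 'ee_rot': array([-9.65081255e-04,  9.83232073e-01,  1.82356111e-01, -8.63631855e-05]), 'force': array([-0.14579353,  0.79605646,  0.79895918]), 'moment': array([ 0.01194808,  0.00519045, -0.0419136 ]), 'gripper_force': 0.0, 'finger_gap': 0.09391517836000642}
```

View pics/scene0.png

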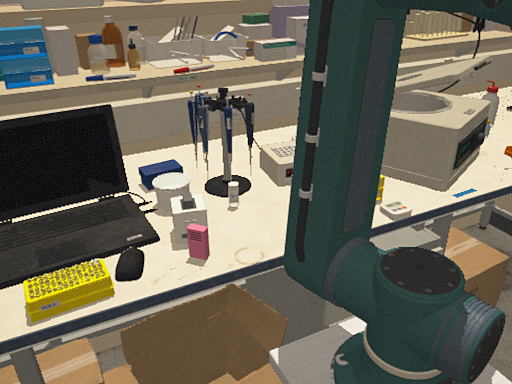

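View pics/top0.png

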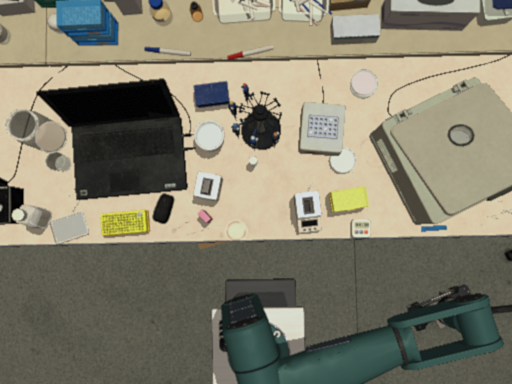

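The scene view shows the charging dock near (188,215), the pink look-alike at (198,240), and the arm hiding the reader. In the top view the charger is at (207,187), the reader with its console at (308,210), the vial at (252,161), the mouse at (163,208) and the timer at (361,228). I'll enlarge both docks.

Run:
```python
from h import *
s=dict(np.load("top0.npz"));c=s["color"];w=pts(s)
a=cv2.resize(c[165:225,180:240],(400,400),interpolation=cv2.INTER_NEAREST)
b=cv2.resize(c[180:240,280:340],(400,400),interpolation=cv2.INTER_NEAREST)
cv2.imwrite("pics/crop1.png",np.hstack([a,b]))
np.set_printoptions(linewidth=250)
print((w[168:206,190:226:1,2]*1000).round()[::2,::2]); print((w[186:236,290:326,2]*1000).round()[::2,::2])
print(w[187,207],w[205,308])
```

```text
[[  4.  -5.   0.   4.   1.  -2.  -1.  -3.  -2.  -6.   7.  -5.  -1.  -1.  -3.   1.   7.  -3.]
 [  4.   9.  -4.  -1.  -1.   5.   2.  -1.   3.   4.  -4.   2.   4.   1.  -5.   2.   6.   5.]
 [ -4.  -5.  -1.  -4.  86.  91.  87.   3.   2.  -2.  -2.   6.   3.   2.  -2.   8.   1.  -4.]
 [ -6.   1.  -0.   2.  89.  92.  88.  89.  90.  89.  92.  82.  83. -10.   4.   2.  -3.  -2.]
 [ -3.  -7.  -5.   0.  86.  81.  86.  92.  87.  85.  82.  90.  86.  89.  91.  90.   4.  -6.]
 [  3.  -0.   4.  84.  86.  88.  90.  90.  91.  89.  89.  85.  89.  85.  90.  91.  30.   5.]
 [ -6.  -3.  -2.  96.  88.  88.  79. 109. 112. 107. 102.  85.  83.  84.  92.  77.  14.   1.]
 [ -2.  12. -14.  90.  87.  94.  86. 113. 109. 110. 100.  92.  84.  88.  92.  60.   4.   3.]
 [ -6.   5.  -1.  91.  88.  86.  85. 111. 107. 114.  85.  92.  83.  95.  87.  52.  -3.   5.]
 [  2.   2. -12.  88.  88.  88.  87. 109. 107. 107.  84.  95.  88.  92.  92.  40.  -4.  -3.]
 [  5.   2.  92.  89.  92.  85. 116. 113. 105. 113.  89.  80.  93.  92.  90.  35.   4.   7.]
 [  5.  -3.  90.  90.  83.  89. 106. 104. 107. 111.  89.  88.  93.  83.  77. 
[... 1916 characters left out ...]
. 53. 63. 54. 54.  3. -1.]
 [ 6. -0.  3. 18. 56. 57. 57. 54. 53. 55. 58. 51. 54. 57. 48. 52.  3.  2.]
 [ 4. -1. -1. -3. 51. 52. 49. 48. 56. 50. 52. 51. 50. 54. 48. 50. -4. -0.]
 [-6.  4. -0. -5. 51. 47. 50. 49. 47. 46. 51. 47. 46. 51. 40. 50. -0.  3.]
 [-2. -1.  5.  1. 44. 44. 46. 45. 39. 42. 38. 43. 35. 38. 40. 46. -1.  3.]
 [ 4. -6. -1.  3. 43. 37. 37. 42. 41. 37. 41. 34. 42. 40. 38. 34.  2. -4.]
 [-1.  4.  2.  5. 36. 39. 37. 37. 38. 38. 36. 36. 31. 31.  6.  2.  1.  1.]
 [ 1.  5. -1.  4. 13. 32.  2.  2.  7. -6. -3.  6.  1. -0.  1. -1. -2. -2.]
 [ 3. -1.  6. -2.  0.  4.  5.  4.  2.  8.  6.  3.  4.  2. -2. -2. -1. -2.]]
[0.56403263 0.15622152 0.10285556] [ 0.50019712 -0.18219047  0.04700812]
```

View pics/crop1.png

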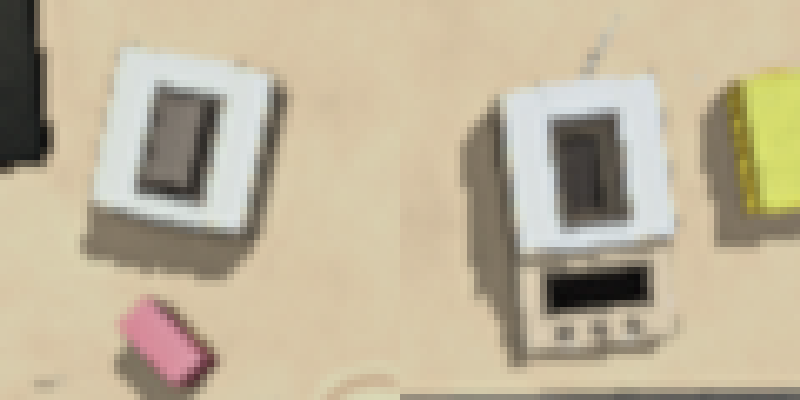

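The left crop shows the charger top with the grey cartridge in its slot (crop about (178,140)), and the pink decoy in front of it. The right crop shows the reader's empty slot at about (590,168), with the console towards the robot. Next I'll fit the outlines.

```bash
cat >> h.py <<'E'
def ray(s,u,v,h):
    K=s["K"];q=s["orientation"];d=R.from_quat([q[1],q[2],q[3],q[0]]).apply([(u-K[0,2])/K[0,0],(v-K[1,2])/K[1,1],1])
    p=np.array(s["xyz"]);return (p+d*(h-p[2])/d[2])[:2]
def fit(s,box,h=.088,k=8):
    v0,v1,u0,u1=box;g=cv2.cvtColor(s["color"],cv2.COLOR_BGR2HSV)[v0:v1,u0:u1]
    g=cv2.resize(s["color"][v0:v1,u0:u1,0],None,fx=k,fy=k,interpolation=cv2.INTER_CUBIC)
    out=[]
    # blue channel: white top bright, bench ~ yellowish, shadow & slot dark
    for t in (195,205,215):
        m=(g>t).astype(np.uint8);cs,hi=cv2.findContours(m,cv2.RETR_CCOMP,cv2.CHAIN_APPROX_NONE)
        i=max(range(len(cs)),key=lambda i:cv2.contourArea(cs[i]))
        hs=[j for j in range(len(cs)) if hi[0][j][3]==i];hs=max(hs,key=lambda j:cv2.contourArea(cs[j])) if hs else None
        for nm,j in (("top",i),("slot",hs)):
            if j is None: continue
            c=cs[j].reshape(-1,2)
            P=np.array([ray(s,(x+.5)/k-.5+u0,(y+.5)/k-.5+v0,h) for x,y in c])*1000
            (cx,cy),(a,b),an=cv2.minAreaRect(P.astype(np.float32))
            if nm=="top": an=(an+45)%90-45
            print(t,nm,round(cx,1),round(cy,1),round(a,1),round(b,1),round(an,1))
E
python3 - <<'E'
from h import *
s=dict(np.load("top0.npz"))
print(s["color"][187,194:222,0],s["color"][205,292:326,0])
print("charger");fit(s,(165,208,186,230));print("reader");fit(s,(184,221,287,330))
E
```

```text
[164 203 217 218 219 225 217 140  77  96 109 110 112 113 107  61  43 108
 192 219 220 220 224 223 177 104  73 120] [ 99  95  77  88 157 216 225 223 225 229 209 129  67  57  57  59  54  44
  69  73  70 129 213 228 224 224 226 218 168 159 168 170 162 125]
charger
195 top 572.2 159.1 76.3 82.4 -11.9
195 slot 568.2 159.9 40.9 61.3 77.8
205 top 572.0 158.8 74.8 80.6 -11.9
205 slot 568.3 159.8 42.5 63.0 77.8
215 top 571.7 158.4 72.6 78.7 -12.1
215 slot 568.2 159.8 44.4 65.4 77.9
reader
195 top 502.6 -178.2 83.0 77.4 5.4
195 slot 498.0 -178.3 60.8 41.3 5.5
205 top 502.4 -178.0 81.7 75.8 5.4
205 slot 498.1 -178.3 62.1 42.5 5.2
215 top 502.1 -177.8 80.2 74.3 5.3
215 slot 498.0 -178.2 63.6 43.9 5.4
```

```bash
cat >> h.py <<'E'
CH=(.5683,.1598,-12.);RD=(.4984,-.1783,5.4)
def go(t,z):
    s=env.get_state();q=s["ee_rot"];r=R.from_quat([q[1],q[2],q[3],q[0]])
    x=r.as_matrix()[:,0];yaw=np.degrees(np.arctan2(x[1],x[0]))
    y=np.radians(t[2]);G=np.array([[np.cos(y),np.sin(y),0],[np.sin(y),-np.cos(y),0],[0,0,-1]])
    print("t",s["time"],"rotvec(tool)",np.degrees(R.from_matrix(r.as_matrix().T@G).as_rotvec()).round(2),"shift in tool now",(r.inv().apply(np.array([t[0],t[1],z])-s["tool_pos"])*1000).round(1),"after turn",(G.T@(np.array([t[0],t[1],z])-s["tool_pos"])*1000).round(1),"F",s["force"].round(2),"j6",s["joint_positions"][5].round(2),"pos",s["tool_pos"].round(4),"gap",s["finger_gap"].round(4))
E
python3 -m handwheel '[{"rz":8.3,"dz":-15,"grip":1},{"rz":8.3,"dz":-15,"grip":1},{"rz":8.3,"dz":-15,"grip":1},{"rz":8.3,"dz":-10,"grip":1},{"grip":1}]' 20
python3 -c "
from h import *
go(CH,.2)"
```

```text
$[0]: bad value
Traceback (most recent call last):
  File "h.py", line 34, in go
    print("t",s["time"],"rotvec(tool)",np.degrees(R.from_matrix(r.as_matrix().T@G).as_rotvec()).round(2),"shift in tool now",(r.inv().apply(np.array([t[0],t[1],z])-s["tool_pos"])*1000).round(1),"after turn",(G.T@(np.array([t[0],t[1],z])-s["tool_pos"])*1000).round(1),"F",s["force"].round(2),"j6",s["joint_positions"][5].round(2),"pos",s["tool_pos"].round(4),"gap",s["finger_gap"].round(4))
                                                                                                                                                                                                                                                                                                                                                                            ^^^^^^^^^^^^^^^^^^^^^
AttributeError: 'float' object has no attribute 'round'
```

Probably every key is required in each row.

```bash
sed -i 's/s\["finger_gap"\].round(4)/round(s["finger_gap"],4)/' h.py
python3 -m handwheel '[{"rx":0,"ry":0,"rz":8.3,"dx":0,"dy":0,"dz":-15,"grip":1},{"rx":0,"ry":0,"rz":8.3,"dx":0,"dy":0,"dz":-15,"grip":1},{"rx":0,"ry":0,"rz":8.3,"dx":0,"dy":0,"dz":-15,"grip":1},{"rx":0,"ry":0,"rz":8.3,"dx":0,"dy":0,"dz":-10,"grip":1},{"rx":0,"ry":0,"rz":0,"dx":0,"dy":0,"dz":0,"grip":1}]' 20
python3 -c "
from h import *
go(CH,.2)"
```

```text
time: 0.72
tool_pos: [0.1973, -0.5137, 0.2609]
ee_rot: [0.0, 0.994, -0.105, 0.0]
force: [-0.0, -0.0, -0.3]
finger_gap: 0.0475
gripper_force: 0.0
t 0.725 rotvec(tool) [ 0.05 -0.03 -0.09] shift in tool now [ 221.7 -736.3   60.3] after turn [ 222.9 -735.9   60.9] F [-0.04 -0.03 -0.31] j6 0.47 pos [ 0.1973 -0.5137  0.2609] gap 0.0475
```

```bash
python3 -m handwheel '[{"rx":0,"ry":0,"rz":0,"dx":10,"dy":-30,"dz":0,"grip":1},{"rx":0,"ry":0,"rz":0,"dx":16,"dy":-52,"dz":0,"grip":1},{"rx":0,"ry":0,"rz":0,"dx":16,"dy":-52,"dz":0,"grip":1},{"rx":0,"ry":0,"rz":0,"dx":16,"dy":-52,"dz":0,"grip":1},{"rx":0,"ry":0,"rz":0,"dx":16,"dy":-52,"dz":0,"grip":1},{"rx":0,"ry":0,"rz":0,"dx":16,"dy":-52,"dz":0,"grip":1},{"rx":0,"ry":0,"rz":0,"dx":16,"dy":-52,"dz":0,"grip":1},{"rx":0,"ry":0,"rz":0,"dx":16,"dy":-52,"dz":0,"grip":1},{"rx":0,"ry":0,"rz":0,"dx":16,"dy":-52,"dz":0,"grip":1},{"rx":0,"ry":0,"rz":0,"dx":16,"dy":-52,"dz":0,"grip":1},{"rx":0,"ry":0,"rz":0,"dx":10,"dy":-30,"dz":0,"grip":1},{"rx":0,"ry":0,"rz":0,"dx":0,"dy":0,"dz":0,"grip":1}]'
python3 -c "
from h import *
go(CH,.2)"
```

```text
time: 2.22
tool_pos: [0.4691, -0.0302, 0.2591]
ee_rot: [-0.0, 0.995, -0.103, -0.001]
force: [-0.9, -1.1, -0.7]
finger_gap: 0.0004
gripper_force: 0.0
t 2.225 rotvec(tool) [0.   0.15 0.17] shift in tool now [  58.3 -206.3   58.9] after turn [  57.6 -206.5   59.1] F [-0.89 -1.06 -0.75] j6 1.59 pos [ 0.4691 -0.0302  0.2591] gap 0.0004
```

Run:
```python
from h import *
s=viewer.snapshot("scene");np.savez("scene1.npz",**s)
def proj(p):
    q=s["orientation"];c=R.from_quat([q[1],q[2],q[3],q[0]]).inv().apply(np.array(p)-s["xyz"]);return (s["K"]@c/c[2])[:2]
def rect(t,z,x0,x1,y0,y1):
    a=np.radians(t[2]);return np.array([proj([t[0]+np.cos(a)*x-np.sin(a)*y,t[1]+np.sin(a)*x+np.cos(a)*y,z]) for x,y in((x0,y0),(x1,y0),(x1,y1),(x0,y1))])
ims=[]
for t in(CH,RD):
    u,v=proj([t[0],t[1],.095]).astype(int);k=8
    b=s["color"][v-25:v+25,u-25:u+25];b=cv2.resize(b,(400,400),interpolation=cv2.INTER_CUBIC)
    for z,r in((.088,(-.038,.045,-.04,.04)),)+(((.107,(-.022,.022,-.011,.011)),) if t is CH else ((.088,(-.0276,.0276,-.0166,.0166)),)):
        P=(rect(t,z,*r)-[u-25,v-25]+.5)*k-.5;cv2.polylines(b,[P.round().astype(np.int32)],True,(0,0,255),1)
    ims.append(b)
cv2.imwrite("pics/over.png",np.hstack(ims))
```

```text
(no output)
```

View pics/over.png

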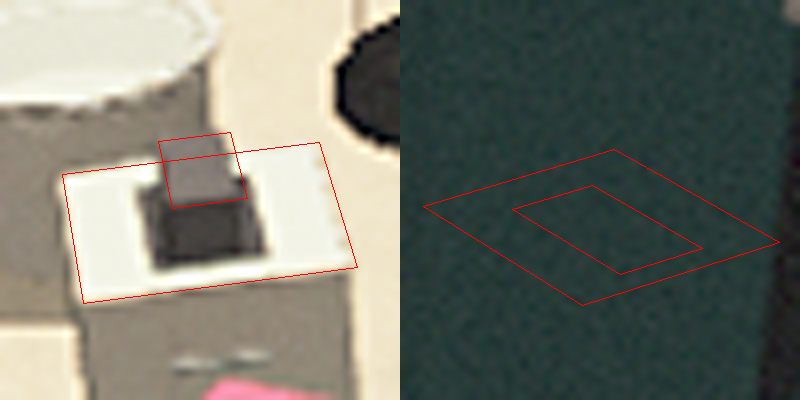

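The overlay agrees with the charger and cartridge outlines to about 1–2 mm (cartridge top near crop (203,170)). The arm hides the reader. On to the charger.

```bash
python3 -m handwheel '[{"rx":0,"ry":0,"rz":0,"dx":12,"dy":-41,"dz":0,"grip":1},{"rx":0,"ry":0,"rz":0,"dx":16,"dy":-56,"dz":0,"grip":1},{"rx":0,"ry":0,"rz":0,"dx":16,"dy":-56,"dz":15,"grip":1},{"rx":0,"ry":0,"rz":0,"dx":9,"dy":-33,"dz":30,"grip":1},{"rx":0,"ry":0,"rz":0,"dx":5,"dy":-20,"dz":30,"grip":1},{"rx":0,"ry":0,"rz":0,"dx":0,"dy":0,"dz":35,"grip":1},{"rx":0,"ry":0,"rz":0,"dx":0,"dy":0,"dz":25,"grip":1},{"rx":0,"ry":0,"rz":0,"dx":0,"dy":0,"dz":0,"grip":1},{"rx":0,"ry":0,"rz":0,"dx":0,"dy":0,"dz":0,"grip":1}]'
python3 -c "
from h import *
go(CH,.108)"
```

```text
time: 3.4
tool_pos: [0.5698, 0.1562, 0.1267]
ee_rot: [-0.0, 0.994, -0.107, 0.001]
force: [0.3, -0.4, 0.8]
finger_gap: 0.0005
gripper_force: 0.0
t 3.4 rotvec(tool) [-0.02 -0.1  -0.24] shift in tool now [-2.3 -3.2 18.7] after turn [-2.2 -3.2 18.7] F [ 0.29 -0.42  0.82] j6 1.96 pos [0.5698 0.1562 0.1267] gap 0.0005
```

```bash
python3 -m handwheel '[{"rx":0,"ry":0,"rz":0,"dx":-2.2,"dy":-3.2,"dz":4,"grip":1},{"rx":0,"ry":0,"rz":0,"dx":0,"dy":0,"dz":5,"grip":1},{"rx":0,"ry":0,"rz":0,"dx":0,"dy":0,"dz":5,"grip":1},{"rx":0,"ry":0,"rz":0,"dx":0,"dy":0,"dz":1.5,"grip":1},{"rx":0,"ry":0,"rz":0,"dx":0,"dy":0,"dz":1.5,"grip":1},{"rx":0,"ry":0,"rz":0,"dx":0,"dy":0,"dz":0,"grip":1}]'
python3 -c "
from h import *
go(CH,.107)"
```

```text
time: 4.15
tool_pos: [0.5677, 0.1608, 0.1084]
ee_rot: [0.0, 0.994, -0.106, -0.0]
force: [0.1, -0.7, -0.2]
finger_gap: 0.0009
gripper_force: 0.0
t 4.15 rotvec(tool) [ 0.01  0.   -0.18] shift in tool now [0.8 0.8 1.4] after turn [0.8 0.8 1.4] F [ 0.09 -0.65 -0.22] j6 1.96 pos [0.5677 0.1608 0.1084] gap 0.0009
```

Next, press gently in 1.2 mm rows.

```bash
python3 -m handwheel '[{"rx":0,"ry":0,"rz":0,"dx":0,"dy":0,"dz":1.2,"grip":1},{"rx":0,"ry":0,"rz":0,"dx":0,"dy":0,"dz":1.2,"grip":1},{"rx":0,"ry":0,"rz":0,"dx":0,"dy":0,"dz":1.2,"grip":1}]'
python3 -c "
from h import *
go(CH,.107)"
```

```text
time: 4.53
tool_pos: [0.5679, 0.1609, 0.1056]
ee_rot: [-0.0, 0.994, -0.106, 0.0]
force: [-1.3, -0.6, 3.9]
finger_gap: 0.0001
gripper_force: 1.9
t 4.525 rotvec(tool) [-0.02 -0.05 -0.18] shift in tool now [ 0.6  1.  -1.4] after turn [ 0.6  1.  -1.4] F [-1.33 -0.6   3.91] j6 1.96 pos [0.5679 0.1609 0.1056] gap 0.0001
```

```bash
python3 -m handwheel '[{"rx":0,"ry":0,"rz":0,"dx":0,"dy":0,"dz":1,"grip":1},{"rx":0,"ry":0,"rz":0,"dx":0,"dy":0,"dz":0,"grip":1}]'
```

```text
time: 4.78
tool_pos: [0.5678, 0.1608, 0.104]
ee_rot: [-0.0, 0.994, -0.106, 0.0]
force: [-1.3, 0.0, 3.9]
finger_gap: 0.0003
gripper_force: 1.9
```

```bash
python3 -m handwheel '[{"rx":0,"ry":0,"rz":0,"dx":0,"dy":0,"dz":0.8,"grip":1},{"rx":0,"ry":0,"rz":0,"dx":0,"dy":0,"dz":0,"grip":1}]'
```

```text
time: 5.03
tool_pos: [0.5678, 0.1608, 0.1031]
ee_rot: [-0.0, 0.994, -0.106, 0.0]
force: [-1.6, 0.8, 4.2]
finger_gap: 0.0004
gripper_force: 2.0
```

```bash
python3 -m handwheel '[{"rx":0,"ry":0,"rz":0,"dx":0,"dy":0,"dz":0.6,"grip":1},{"rx":0,"ry":0,"rz":0,"dx":0,"dy":0,"dz":0,"grip":1}]'
```

```text
time: 5.28
tool_pos: [0.5678, 0.1608, 0.1028]
ee_rot: [-0.0, 0.994, -0.106, 0.0]
force: [0.3, -0.2, 4.1]
finger_gap: 0.0002
gripper_force: 2.6
```

```bash
python3 -m handwheel '[{"rx":0,"ry":0,"rz":0,"dx":0,"dy":0,"dz":0.6,"grip":1},{"rx":0,"ry":0,"rz":0,"dx":0,"dy":0,"dz":0,"grip":1}]'
```

```text
time: 5.52
tool_pos: [0.5679, 0.1609, 0.1026]
ee_rot: [-0.0, 0.994, -0.106, 0.0]
force: [-1.3, 0.4, 6.4]
finger_gap: 0.0005
gripper_force: 3.1
```

```bash
python3 -m handwheel '[{"rx":0,"ry":0,"rz":0,"dx":0,"dy":0,"dz":0.5,"grip":1},{"rx":0,"ry":0,"rz":0,"dx":0,"dy":0,"dz":0,"grip":1}]'
```

```text
time: 5.78
tool_pos: [0.568, 0.1609, 0.1025]
ee_rot: [-0.0, 0.994, -0.106, 0.001]
force: [-1.2, -0.1, 7.5]
finger_gap: 0.0003
gripper_force: 3.6
```

```bash
python3 -m handwheel '[{"rx":0,"ry":0,"rz":0,"dx":0,"dy":0,"dz":0.4,"grip":1},{"rx":0,"ry":0,"rz":0,"dx":0,"dy":0,"dz":0,"grip":1}]'
```

```text
time: 6.02
tool_pos: [0.568, 0.1609, 0.1024]
ee_rot: [-0.0, 0.994, -0.106, 0.001]
force: [-2.5, -0.9, 7.9]
finger_gap: 0.0005
gripper_force: 4.1
```

```bash
python3 -m handwheel '[{"rx":0,"ry":0,"rz":0,"dx":0,"dy":0,"dz":0.6,"grip":1},{"rx":0,"ry":0,"rz":0,"dx":0,"dy":0,"dz":0.6,"grip":1},{"rx":0,"ry":0,"rz":0,"dx":0,"dy":0,"dz":0,"grip":1}]'
```

```text
time: 6.4
tool_pos: [0.5682, 0.161, 0.102]
ee_rot: [-0.0, 0.994, -0.106, 0.001]
force: [-2.5, -0.3, 10.8]
finger_gap: 0.0004
gripper_force: 5.3
```

```bash
python3 -m handwheel '[{"rx":0,"ry":0,"rz":0,"dx":0,"dy":0,"dz":-6,"grip":1},{"rx":0,"ry":0,"rz":0,"dx":0,"dy":0,"dz":-10,"grip":1},{"rx":0,"ry":0,"rz":0,"dx":0,"dy":0,"dz":-15,"grip":1},{"rx":0,"ry":0,"rz":0,"dx":0,"dy":0,"dz":-20,"grip":1},{"rx":0,"ry":0,"rz":0,"dx":0,"dy":0,"dz":-20,"grip":0.5},{"rx":0,"ry":0,"rz":0,"dx":0,"dy":0,"dz":0,"grip":-0.1},{"rx":0,"ry":0,"rz":0,"dx":0,"dy":0,"dz":0,"grip":-0.1}]'
python3 - <<'E'
from h import *
go(CH,.107)
s=viewer.snapshot("scene");u,v=188,215
cv2.imwrite("pics/up.png",cv2.resize(s["color"][v-60:v+40,u-50:u+50],(500,500),interpolation=cv2.INTER_CUBIC))
E
```

```text
time: 7.28
tool_pos: [0.5673, 0.1607, 0.1699]
ee_rot: [0.0, 0.994, -0.106, -0.001]
force: [0.7, 0.5, 0.3]
finger_gap: 0.027
gripper_force: 0.0
t 7.275 rotvec(tool) [ 0.04  0.08 -0.18] shift in tool now [ 1.3  0.6 62.9] after turn [ 1.2  0.6 62.9] F [0.66 0.5  0.27] j6 1.96 pos [0.5673 0.1607 0.1699] gap 0.027
```

View pics/up.png

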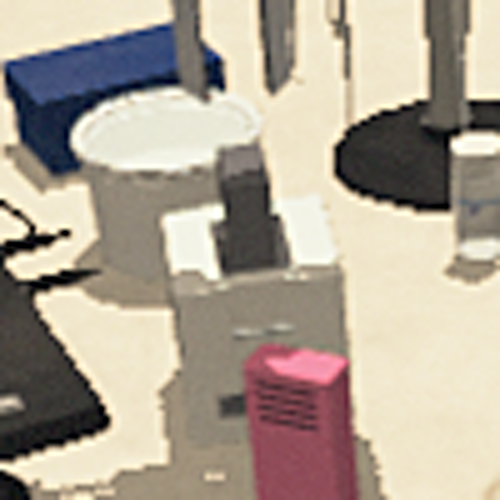

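The catch let go: the cartridge stands up in the slot (top at crop (242,155)) with the fingers above it. Now I'll open, descend and grip.

```bash
python3 -m handwheel '[{"rx":0,"ry":0,"rz":0,"dx":1.2,"dy":0.5,"dz":0,"grip":-0.15},{"rx":0,"ry":0,"rz":0,"dx":0,"dy":0,"dz":0,"grip":-0.15},{"rx":0,"ry":0,"rz":0,"dx":0,"dy":0,"dz":20,"grip":-0.15},{"rx":0,"ry":0,"rz":0,"dx":0,"dy":0,"dz":20,"grip":-0.15},{"rx":0,"ry":0,"rz":0,"dx":0,"dy":0,"dz":18,"grip":-0.15},{"rx":0,"ry":0,"rz":0,"dx":0,"dy":0,"dz":10,"grip":-0.15},{"rx":0,"ry":0,"rz":0,"dx":0,"dy":0,"dz":0,"grip":0.3},{"rx":0,"ry":0,"rz":0,"dx":0,"dy":0,"dz":0,"grip":0.45}]' 8
python3 -c "
from h import *
go(CH,.101)"
```

```text
time: 8.32
tool_pos: [0.5693, 0.1601, 0.1036]
ee_rot: [-0.0, 0.994, -0.106, 0.001]
force: [-0.4, 0.5, 0.8]
finger_gap: 0.0373
gripper_force: 0.0
t 8.325 rotvec(tool) [-0.03 -0.09 -0.18] shift in tool now [-1.   0.5  2.6] after turn [-1.   0.5  2.6] F [-0.37  0.51  0.76] j6 1.96 pos [0.5693 0.1601 0.1036] gap 0.0373
```

```bash
python3 -m handwheel '[{"rx":0,"ry":0,"rz":0,"dx":0,"dy":0,"dz":2,"grip":0.45},{"rx":0,"ry":0,"rz":0,"dx":0,"dy":0,"dz":0,"grip":0.5},{"rx":0,"ry":0,"rz":0,"dx":0,"dy":0,"dz":0,"grip":0.6},{"rx":0,"ry":0,"rz":0,"dx":0,"dy":0,"dz":0,"grip":0.8},{"rx":0,"ry":0,"rz":0,"dx":0,"dy":0,"dz":0,"grip":1}]' 8
python3 -c "
from h import *
go(CH,.101)"
```

```text
time: 8.95
tool_pos: [0.5689, 0.1601, 0.101]
ee_rot: [-0.0, 0.994, -0.106, 0.0]
force: [-0.2, -0.5, 1.0]
finger_gap: 0.0215
gripper_force: 8.0
t 8.95 rotvec(tool) [-0.01 -0.03 -0.18] shift in tool now [-0.5  0.4  0. ] after turn [-0.5  0.4  0. ] F [-0.17 -0.55  1.03] j6 1.96 pos [0.5689 0.1601 0.101 ] gap 0.0215
```

```bash
python3 -m handwheel '[{"rx":0,"ry":0,"rz":0,"dx":0,"dy":0,"dz":0,"grip":1},{"rx":0,"ry":0,"rz":0,"dx":0,"dy":0,"dz":-4,"grip":1},{"rx":0,"ry":0,"rz":0,"dx":0,"dy":0,"dz":-8,"grip":1},{"rx":0,"ry":0,"rz":0,"dx":0,"dy":0,"dz":-12,"grip":1},{"rx":0,"ry":0,"rz":0,"dx":0,"dy":0,"dz":-16,"grip":1},{"rx":0,"ry":0,"rz":0,"dx":0,"dy":0,"dz":-20,"grip":1},{"rx":0,"ry":0,"rz":0,"dx":0,"dy":0,"dz":-20,"grip":1},{"rx":0,"ry":0,"rz":0,"dx":0,"dy":0,"dz":-15,"grip":1},{"rx":0,"ry":0,"rz":0,"dx":0,"dy":0,"dz":-10,"grip":1}]' 15
python3 -c "
from h import *
go(RD,.2)"
```

```text
time: 10.07
tool_pos: [0.5691, 0.1601, 0.2073]
ee_rot: [-0.0, 0.994, -0.106, 0.001]
force: [-0.2, -0.1, -1.2]
finger_gap: 0.0224
gripper_force: 15.0
t 10.075 rotvec(tool) [ -0.02  -0.1  -17.58] shift in tool now [  2.3 345.7   7.2] after turn [-102.2  330.2    7.3] F [-0.18 -0.08 -1.23] j6 1.96 pos [0.5691 0.1601 0.2073] gap 0.0224
```

```bash
python3 -m handwheel '[{"rx":0,"ry":0,"rz":0,"dx":0,"dy":20,"dz":0,"grip":1},{"rx":0,"ry":0,"rz":0,"dx":0,"dy":45,"dz":0,"grip":1},{"rx":0,"ry":0,"rz":0,"dx":0,"dy":50,"dz":0,"grip":1},{"rx":0,"ry":0,"rz":0,"dx":0,"dy":55,"dz":0,"grip":1},{"rx":0,"ry":0,"rz":0,"dx":0,"dy":55,"dz":0,"grip":1},{"rx":0,"ry":0,"rz":0,"dx":1,"dy":50,"dz":0,"grip":1},{"rx":0,"ry":0,"rz":0,"dx":1,"dy":45,"dz":0,"grip":1},{"rx":0,"ry":0,"rz":0,"dx":0,"dy":25,"dz":0,"grip":1},{"rx":0,"ry":0,"rz":-6,"dx":0,"dy":0,"dz":0,"grip":1},{"rx":0,"ry":0,"rz":-6,"dx":0,"dy":0,"dz":0,"grip":1},{"rx":0,"ry":0,"rz":-5.6,"dx":0,"dy":0,"dz":0,"grip":1},{"rx":0,"ry":0,"rz":0,"dx":0,"dy":0,"dz":0,"grip":1}]'
python3 - <<'E'
from h import *
go(RD,.2)
s=viewer.snapshot("top");a=cv2.resize(s["color"][165:245,260:340],(400,400),interpolation=cv2.INTER_CUBIC)
s=viewer.snapshot("scene");np.savez("scene2.npz",**s)
q=s["orientation"];c=R.from_quat([q[1],q[2],q[3],q[0]]).inv().apply(np.array([.4984,-.1783,.12])-s["xyz"]);u,v=(s["K"]@c/c[2])[:2].astype(int);print(u,v)
b=cv2.resize(s["color"][v-50:v+50,u-50:u+50],(400,400),interpolation=cv2.INTER_CUBIC)
cv2.imwrite("pics/over2.png",np.hstack([a,b]))
E
```

```text
time: 11.58
tool_pos: [0.4967, -0.1782, 0.2048]
ee_rot: [-0.0, 0.999, 0.046, -0.001]
force: [-0.0, 0.1, -1.2]
finger_gap: 0.0219
gripper_force: 15.0
t 11.575 rotvec(tool) [-0.03  0.11 -0.11] shift in tool now [1.7 0.2 4.8] after turn [1.7 0.2 4.8] F [-0.02  0.1  -1.23] j6 1.03 pos [ 0.4967 -0.1782  0.2048] gap 0.0219
322 174
```

View pics/over2.png

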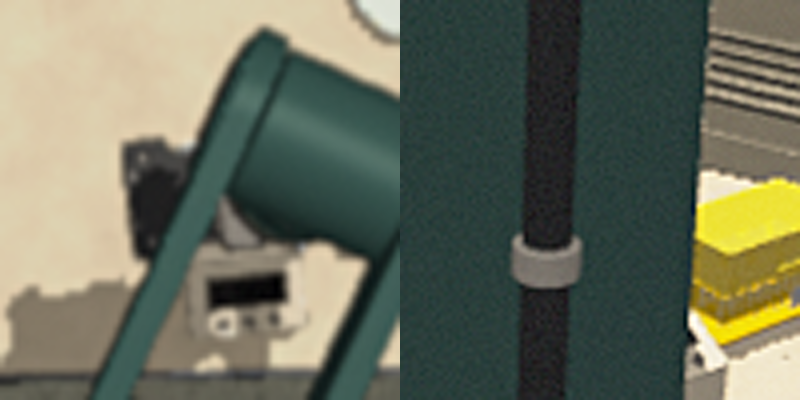

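The arm hides the slot in both views, so I'll rely on the fitted pose and feel the way in.

```bash
python3 -m handwheel '[{"rx":0,"ry":0,"rz":0,"dx":2,"dy":0.2,"dz":10,"grip":1},{"rx":0,"ry":0,"rz":0,"dx":0,"dy":0,"dz":15,"grip":1},{"rx":0,"ry":0,"rz":0,"dx":0,"dy":0,"dz":15,"grip":1},{"rx":0,"ry":0,"rz":0,"dx":0,"dy":0,"dz":14,"grip":1},{"rx":0,"ry":0,"rz":0,"dx":0,"dy":0,"dz":8,"grip":1},{"rx":0,"ry":0,"rz":0,"dx":0,"dy":0,"dz":0,"grip":1},{"rx":0,"ry":0,"rz":0,"dx":0,"dy":0,"dz":0,"grip":1}]'
python3 -c "
from h import *
go(RD,.101)"
```

```text
time: 12.55
tool_pos: [0.5003, -0.1778, 0.1444]
ee_rot: [0.0, 0.999, 0.047, 0.001]
force: [-0.4, 0.0, -0.6]
finger_gap: 0.0221
gripper_force: 15.0
t 12.55 rotvec(tool) [ 0.04 -0.06  0.02] shift in tool now [-2.   0.3 43.4] after turn [-1.9  0.3 43.4] F [-0.37  0.01 -0.56] j6 1.03 pos [ 0.5003 -0.1778  0.1444] gap 0.0221
```

```bash
python3 -m handwheel '[{"rx":0,"ry":0,"rz":0,"dx":-1.3,"dy":0,"dz":2,"grip":1},{"rx":0,"ry":0,"rz":0,"dx":0,"dy":0,"dz":3,"grip":1},{"rx":0,"ry":0,"rz":0,"dx":0,"dy":0,"dz":3,"grip":1},{"rx":0,"ry":0,"rz":0,"dx":0,"dy":0,"dz":2,"grip":1},{"rx":0,"ry":0,"rz":0,"dx":0,"dy":0,"dz":2,"grip":1}]'
python3 -c "
from h import *
go(RD,.101)"
```

```text
time: 13.18
tool_pos: [0.4986, -0.1777, 0.1316]
ee_rot: [-0.0, 0.999, 0.047, -0.0]
force: [0.4, 0.5, -0.8]
finger_gap: 0.0222
gripper_force: 15.0
t 13.175 rotvec(tool) [-0.    0.01  0.01] shift in tool now [-0.2  0.5 30.6] after turn [-0.2  0.5 30.6] F [ 0.39  0.54 -0.79] j6 1.03 pos [ 0.4986 -0.1777  0.1316] gap 0.0222
```

```bash
python3 -m handwheel '[{"rx":0,"ry":0,"rz":0,"dx":0,"dy":0,"dz":1.5,"grip":1},{"rx":0,"ry":0,"rz":0,"dx":0,"dy":0,"dz":1.5,"grip":1},{"rx":0,"ry":0,"rz":0,"dx":0,"dy":0,"dz":0,"grip":1}]'
python3 -c "
from h import *
go(RD,.101);print(env.get_state()['moment'])"
```

```text
time: 13.55
tool_pos: [0.4985, -0.1777, 0.1286]
ee_rot: [-0.0, 0.999, 0.047, -0.0]
force: [-0.3, -0.1, -0.5]
finger_gap: 0.0223
gripper_force: 15.0
t 13.55 rotvec(tool) [-0.    0.01  0.02] shift in tool now [-0.2  0.6 27.6] after turn [-0.2  0.6 27.6] F [-0.33 -0.11 -0.54] j6 1.03 pos [ 0.4985 -0.1777  0.1286] gap 0.0223
[ 0.00633737  0.02930273 -0.01138641]
```

```bash
python3 -m handwheel '[{"rx":0,"ry":0,"rz":0,"dx":0,"dy":0,"dz":3,"grip":1},{"rx":0,"ry":0,"rz":0,"dx":0,"dy":0,"dz":3,"grip":1},{"rx":0,"ry":0,"rz":0,"dx":0,"dy":0,"dz":3,"grip":1}]'
python3 -c "
from h import *
go(RD,.101)"
```

```text
time: 13.92
tool_pos: [0.4985, -0.1777, 0.1194]
ee_rot: [-0.0, 0.999, 0.047, -0.0]
force: [-0.1, -0.7, -0.5]
finger_gap: 0.0215
gripper_force: 15.0
t 13.925 rotvec(tool) [-0.    0.01  0.02] shift in tool now [-0.2  0.5 18.4] after turn [-0.2  0.5 18.4] F [-0.09 -0.67 -0.51] j6 1.03 pos [ 0.4985 -0.1777  0.1194] gap 0.0215
```

```bash
python3 -m handwheel '[{"rx":0,"ry":0,"rz":0,"dx":0,"dy":0,"dz":3,"grip":1},{"rx":0,"ry":0,"rz":0,"dx":0,"dy":0,"dz":3,"grip":1},{"rx":0,"ry":0,"rz":0,"dx":0,"dy":0,"dz":3,"grip":1},{"rx":0,"ry":0,"rz":0,"dx":0,"dy":0,"dz":3,"grip":1}]'
python3 -c "
from h import *
go(RD,.101)"
```

```text
time: 14.42
tool_pos: [0.4986, -0.1778, 0.1076]
ee_rot: [0.0, 0.999, 0.047, 0.0]
force: [-0.8, 0.7, 0.2]
finger_gap: 0.022
gripper_force: 15.0
t 14.425 rotvec(tool) [0.01 0.   0.01] shift in tool now [-0.2  0.5  6.6] after turn [-0.2  0.5  6.6] F [-0.78  0.67  0.18] j6 1.03 pos [ 0.4986 -0.1778  0.1076] gap 0.022
```

```bash
python3 -m handwheel '[{"rx":0,"ry":0,"rz":0,"dx":0,"dy":0,"dz":1.5,"grip":1},{"rx":0,"ry":0,"rz":0,"dx":0,"dy":0,"dz":1.5,"grip":1},{"rx":0,"ry":0,"rz":0,"dx":0,"dy":0,"dz":1.5,"grip":1},{"rx":0,"ry":0,"rz":0,"dx":0,"dy":0,"dz":1,"grip":1},{"rx":0,"ry":0,"rz":0,"dx":0,"dy":0,"dz":0,"grip":1}]'
python3 -c "
from h import *
go(RD,.101)"
```

```text
time: 15.05
tool_pos: [0.4986, -0.1778, 0.1022]
ee_rot: [0.0, 0.999, 0.047, -0.0]
force: [-0.8, -0.0, 0.1]
finger_gap: 0.0218
gripper_force: 15.0
t 15.05 rotvec(tool) [0.   0.   0.01] shift in tool now [-0.2  0.5  1.2] after turn [-0.2  0.5  1.2] F [-0.76 -0.04  0.14] j6 1.03 pos [ 0.4986 -0.1778  0.1022] gap 0.0218
```

```bash
python3 -m handwheel '[{"rx":0,"ry":0,"rz":0,"dx":0,"dy":0,"dz":0,"grip":0.4},{"rx":0,"ry":0,"rz":0,"dx":0,"dy":0,"dz":0,"grip":0.1},{"rx":0,"ry":0,"rz":0,"dx":0,"dy":0,"dz":0,"grip":0.1},{"rx":0,"ry":0,"rz":0,"dx":0,"dy":0,"dz":-10,"grip":0},{"rx":0,"ry":0,"rz":0,"dx":0,"dy":0,"dz":-20,"grip":0},{"rx":0,"ry":0,"rz":0,"dx":0,"dy":0,"dz":-15,"grip":0},{"rx":0,"ry":0,"rz":0,"dx":0,"dy":0,"dz":-3,"grip":0},{"rx":0,"ry":0,"rz":0,"dx":0,"dy":0,"dz":0,"grip":1},{"rx":0,"ry":0,"rz":0,"dx":0,"dy":0,"dz":0,"grip":1},{"rx":0,"ry":0,"rz":0,"dx":0,"dy":0,"dz":0,"grip":1},{"rx":0,"ry":0,"rz":0,"dx":0,"dy":0,"dz":0,"grip":1},{"rx":0,"ry":0,"rz":0,"dx":0,"dy":0,"dz":0,"grip":1}]'
python3 -c "
from h import *
go(RD,.132)"
```

```text
time: 16.55
tool_pos: [0.4985, -0.1777, 0.1501]
ee_rot: [-0.0, 0.999, 0.047, -0.0]
force: [-0.5, 0.5, -0.2]
finger_gap: 0.0015
gripper_force: 0.0
t 16.55 rotvec(tool) [-0.01  0.02  0.02] shift in tool now [-0.2  0.6 18.1] after turn [-0.2  0.6 18.1] F [-0.52  0.52 -0.25] j6 1.03 pos [ 0.4985 -0.1777  0.1501] gap 0.0015
```

```bash
python3 -m handwheel '[{"rx":0,"ry":0,"rz":0,"dx":0,"dy":0.4,"dz":6,"grip":1},{"rx":0,"ry":0,"rz":0,"dx":0,"dy":0,"dz":6,"grip":1},{"rx":0,"ry":0,"rz":0,"dx":0,"dy":0,"dz":3,"grip":1},{"rx":0,"ry":0,"rz":0,"dx":0,"dy":0,"dz":1.4,"grip":1},{"rx":0,"ry":0,"rz":0,"dx":0,"dy":0,"dz":1.4,"grip":1},{"rx":0,"ry":0,"rz":0,"dx":0,"dy":0,"dz":1.4,"grip":1},{"rx":0,"ry":0,"rz":0,"dx":0,"dy":0,"dz":1.4,"grip":1}]'
```

```text
time: 17.42
tool_pos: [0.4988, -0.1783, 0.1302]
ee_rot: [0.0, 0.999, 0.047, 0.0]
force: [-1.4, 0.1, 1.7]
finger_gap: 0.0007
gripper_force: 1.0
```

```bash
python3 -m handwheel '[{"rx":0,"ry":0,"rz":0,"dx":0,"dy":0,"dz":1.4,"grip":1},{"rx":0,"ry":0,"rz":0,"dx":0,"dy":0,"dz":1.4,"grip":1},{"rx":0,"ry":0,"rz":0,"dx":0,"dy":0,"dz":1.4,"grip":1},{"rx":0,"ry":0,"rz":0,"dx":0,"dy":0,"dz":1.4,"grip":1}]'
```

```text
time: 17.92
tool_pos: [0.4988, -0.1782, 0.1241]
ee_rot: [0.0, 0.999, 0.047, 0.0]
force: [-0.1, 0.2, 1.9]
finger_gap: 0.0008
gripper_force: 1.2
```

```bash
python3 -m handwheel '[{"rx":0,"ry":0,"rz":0,"dx":0,"dy":0,"dz":1.4,"grip":1},{"rx":0,"ry":0,"rz":0,"dx":0,"dy":0,"dz":1.4,"grip":1},{"rx":0,"ry":0,"rz":0,"dx":0,"dy":0,"dz":1.4,"grip":1}]'
```

```text
time: 18.3
tool_pos: [0.4987, -0.1782, 0.1199]
ee_rot: [0.0, 0.999, 0.047, 0.0]
force: [-0.6, -0.8, 3.1]
finger_gap: 0.0006
gripper_force: 1.3
```

```bash
python3 -m handwheel '[{"rx":0,"ry":0,"rz":0,"dx":0,"dy":0,"dz":1.4,"grip":1},{"rx":0,"ry":0,"rz":0,"dx":0,"dy":0,"dz":1.4,"grip":1}]'
```

```text
time: 18.55
tool_pos: [0.4987, -0.1782, 0.1171]
ee_rot: [0.0, 0.999, 0.047, 0.0]
force: [-0.4, -0.3, 2.5]
finger_gap: 0.0003
gripper_force: 1.5
```

```bash
python3 -m handwheel '[{"rx":0,"ry":0,"rz":0,"dx":0,"dy":0,"dz":1.4,"grip":1},{"rx":0,"ry":0,"rz":0,"dx":0,"dy":0,"dz":1.4,"grip":1}]'
```

```text
time: 18.8
tool_pos: [0.4987, -0.1782, 0.1143]
ee_rot: [0.0, 0.999, 0.047, 0.0]
force: [-0.8, -0.6, 3.6]
finger_gap: 0.0006
gripper_force: 1.6
```

```bash
python3 -m handwheel '[{"rx":0,"ry":0,"rz":0,"dx":0,"dy":0,"dz":1.3,"grip":1},{"rx":0,"ry":0,"rz":0,"dx":0,"dy":0,"dz":1.3,"grip":1}]'
```

```text
time: 19.05
tool_pos: [0.4987, -0.1782, 0.1117]
ee_rot: [0.0, 0.999, 0.047, 0.0]
force: [-0.2, -0.7, 3.3]
finger_gap: 0.0007
gripper_force: 1.7
```

```bash
python3 -m handwheel '[{"rx":0,"ry":0,"rz":0,"dx":0,"dy":0,"dz":1.3,"grip":1},{"rx":0,"ry":0,"rz":0,"dx":0,"dy":0,"dz":1.3,"grip":1}]'
```

```text
time: 19.3
tool_pos: [0.4987, -0.1782, 0.1091]
ee_rot: [0.0, 0.999, 0.047, 0.0]
force: [0.5, -0.2, 3.8]
finger_gap: 0.0004
gripper_force: 2.0
```

```bash
python3 -m handwheel '[{"rx":0,"ry":0,"rz":0,"dx":0,"dy":0,"dz":1.3,"grip":1},{"rx":0,"ry":0,"rz":0,"dx":0,"dy":0,"dz":1,"grip":1}]'
```

```text
time: 19.55
tool_pos: [0.4987, -0.1782, 0.1068]
ee_rot: [0.0, 0.999, 0.047, 0.0]
force: [-0.5, 0.5, 4.9]
finger_gap: 0.0005
gripper_force: 2.2
```

```bash
python3 -m handwheel '[{"rx":0,"ry":0,"rz":0,"dx":0,"dy":0,"dz":1,"grip":1},{"rx":0,"ry":0,"rz":0,"dx":0,"dy":0,"dz":0,"grip":1}]'
```

```text
time: 19.8
tool_pos: [0.4987, -0.1782, 0.1057]
ee_rot: [0.0, 0.999, 0.047, 0.0]
force: [0.4, 0.0, 3.8]
finger_gap: 0.0005
gripper_force: 1.9
```

```bash
python3 -m handwheel '[{"rx":0,"ry":0,"rz":0,"dx":0,"dy":0,"dz":1.3,"grip":1},{"rx":0,"ry":0,"rz":0,"dx":0,"dy":0,"dz":1,"grip":1}]'
```

```text
time: 20.05
tool_pos: [0.4987, -0.1782, 0.1036]
ee_rot: [0.0, 0.999, 0.047, 0.0]
force: [-0.8, 0.5, 5.4]
finger_gap: 0.0003
gripper_force: 2.5
```

```bash
python3 -m handwheel '[{"rx":0,"ry":0,"rz":0,"dx":0,"dy":0,"dz":1.2,"grip":1},{"rx":0,"ry":0,"rz":0,"dx":0,"dy":0,"dz":0.8,"grip":1}]'
```

```text
time: 20.3
tool_pos: [0.4987, -0.1782, 0.1016]
ee_rot: [0.0, 0.999, 0.047, 0.0]
force: [-1.2, 0.2, 5.2]
finger_gap: 0.0006
gripper_force: 2.7
```

```bash
python3 -m handwheel '[{"rx":0,"ry":0,"rz":0,"dx":0,"dy":0,"dz":1,"grip":1},{"rx":0,"ry":0,"rz":0,"dx":0,"dy":0,"dz":0.5,"grip":1}]'
```

```text
time: 20.55
tool_pos: [0.4987, -0.1782, 0.1002]
ee_rot: [0.0, 0.999, 0.047, 0.0]
force: [-0.4, 0.2, 5.0]
finger_gap: 0.0004
gripper_force: 2.6
```

```bash
python3 -m handwheel '[{"rx":0,"ry":0,"rz":0,"dx":0,"dy":0,"dz":1.2,"grip":1},{"rx":0,"ry":0,"rz":0,"dx":0,"dy":0,"dz":0.8,"grip":1}]'
```

```text
time: 20.8
tool_pos: [0.4987, -0.1782, 0.0979]
ee_rot: [0.0, 0.999, 0.047, 0.0]
force: [0.1, -0.5, 3.9]
finger_gap: 0.0005
gripper_force: 2.1
```

```bash
python3 -m handwheel '[{"rx":0,"ry":0,"rz":0,"dx":0,"dy":0,"dz":1,"grip":1},{"rx":0,"ry":0,"rz":0,"dx":0,"dy":0,"dz":0.5,"grip":1}]'
```

```text
time: 21.05
tool_pos: [0.4987, -0.1782, 0.0964]
ee_rot: [0.0, 0.999, 0.047, 0.0]
force: [-0.1, -0.7, 4.4]
finger_gap: 0.0002
gripper_force: 2.3
```

```bash
python3 -m handwheel '[{"rx":0,"ry":0,"rz":0,"dx":0,"dy":0,"dz":1,"grip":1},{"rx":0,"ry":0,"rz":0,"dx":0,"dy":0,"dz":0,"grip":1}]'
```

```text
time: 21.3
tool_pos: [0.4987, -0.1781, 0.0954]
ee_rot: [0.0, 0.999, 0.047, 0.0]
force: [-0.4, 0.4, 4.3]
finger_gap: 0.0005
gripper_force: 2.2
```

```bash
python3 -m handwheel '[{"rx":0,"ry":0,"rz":0,"dx":0,"dy":0,"dz":1,"grip":1},{"rx":0,"ry":0,"rz":0,"dx":0,"dy":0,"dz":0,"grip":1}]'
```

```text
time: 21.55
tool_pos: [0.4987, -0.1782, 0.0944]
ee_rot: [0.0, 0.999, 0.047, 0.0]
force: [0.7, 0.2, 4.0]
finger_gap: 0.0002
gripper_force: 2.2
```

```bash
python3 -m handwheel '[{"rx":0,"ry":0,"rz":0,"dx":0,"dy":0,"dz":1,"grip":1},{"rx":0,"ry":0,"rz":0,"dx":0,"dy":0,"dz":0,"grip":1}]'
```

```text
time: 21.8
tool_pos: [0.4987, -0.1783, 0.0939]
ee_rot: [0.0, 0.999, 0.047, 0.0]
force: [-0.3, -0.2, 5.6]
finger_gap: 0.0006
gripper_force: 3.0
```

```bash
python3 -m handwheel '[{"rx":0,"ry":0,"rz":0,"dx":0,"dy":0,"dz":0.8,"grip":1},{"rx":0,"ry":0,"rz":0,"dx":0,"dy":0,"dz":0,"grip":1}]'
```

```text
time: 22.05
tool_pos: [0.4988, -0.1784, 0.0936]
ee_rot: [0.0, 0.999, 0.047, 0.0]
force: [-0.6, 0.7, 7.4]
finger_gap: 0.0004
gripper_force: 3.9
```

On the buffer; a little more, then release.

```bash
python3 -m handwheel '[{"rx":0,"ry":0,"rz":0,"dx":0,"dy":0,"dz":0.6,"grip":1},{"rx":0,"ry":0,"rz":0,"dx":0,"dy":0,"dz":0.6,"grip":1},{"rx":0,"ry":0,"rz":0,"dx":0,"dy":0,"dz":0,"grip":1}]'
```

```text
time: 22.42
tool_pos: [0.4989, -0.1786, 0.0932]
ee_rot: [0.001, 0.999, 0.047, 0.001]
force: [-1.8, -0.3, 11.0]
finger_gap: 0.0003
gripper_force: 5.2
```

```bash
python3 -m handwheel '[{"rx":0,"ry":0,"rz":0,"dx":0,"dy":0,"dz":-4,"grip":1},{"rx":0,"ry":0,"rz":0,"dx":0,"dy":0,"dz":-6,"grip":1},{"rx":0,"ry":0,"rz":0,"dx":0,"dy":0,"dz":-20,"grip":1},{"rx":0,"ry":0,"rz":0,"dx":0,"dy":0,"dz":-40,"grip":1},{"rx":0,"ry":0,"rz":0,"dx":0,"dy":0,"dz":-40,"grip":1},{"rx":0,"ry":0,"rz":0,"dx":0,"dy":0,"dz":-30,"grip":1},{"rx":0,"ry":0,"rz":0,"dx":0,"dy":50,"dz":0,"grip":1},{"rx":0,"ry":0,"rz":0,"dx":0,"dy":50,"dz":0,"grip":1},{"rx":0,"ry":0,"rz":0,"dx":0,"dy":50,"dz":0,"grip":1},{"rx":0,"ry":0,"rz":0,"dx":0,"dy":50,"dz":0,"grip":1},{"rx":0,"ry":0,"rz":0,"dx":0,"dy":30,"dz":0,"grip":1},{"rx":0,"ry":0,"rz":0,"dx":0,"dy":0,"dz":0,"grip":1}]'
python3 - <<'E'
from h import *
s=viewer.snapshot("top");w=pts(s)
cv2.imwrite("pics/end.png",cv2.resize(s["color"][160:245,180:380],(800,340),interpolation=cv2.INTER_CUBIC))
np.set_printoptions(linewidth=200)
print((w[194:214:2,298:320:2,2]*1000).round())
E
```

```text
time: 23.92
tool_pos: [0.5193, -0.4085, 0.2285]
ee_rot: [-0.002, 0.999, 0.046, -0.002]
force: [0.9, -0.1, -0.5]
finger_gap: 0.0006
gripper_force: 0.0
[[ 86.  85.  91.  89.  90.  93.  85.  94.  91.  91.  91.]
 [ 90.  87.  82.  91.  85.  96.  91.  82.  80.  91.  92.]
 [ 84.  90.  85.  81.  89.  71.  93.  nan  91.  88.  91.]
 [ 89.  87.  91.  88. 101. 102.  94.  84.  88.  85.  89.]
 [ 90.  88.  81.  87.  97.  99.  96.  87.  87.  88.  88.]
 [ 92.  90.  90.  78. 102. 103. 100.  91.  85.  84.  88.]
 [ 86.  87.  86.  80. 101. 100. 103.  85.  90.  88.  88.]
 [ 94.  88.  87.  84.  92. 103. 102.  84.  95.  85.  89.]
 [ 83.  87.  90.  92.  91. 102.  96. 101.  84.  86.  89.]
 [ 86.  88.  92.  79.  56.  87.  85.  81.  85.  92.  92.]]
```

View pics/end.png

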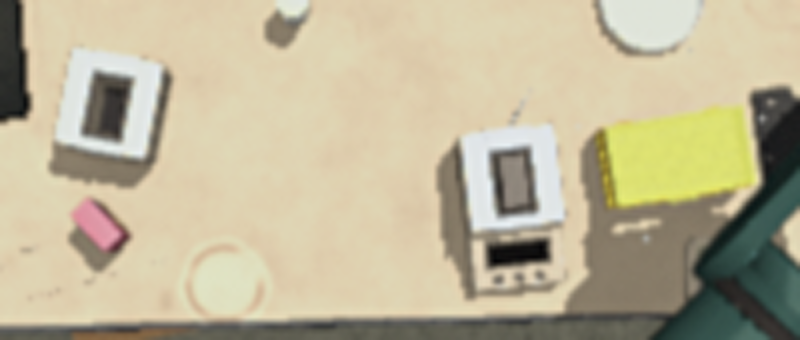

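The cartridge sits centred in the reader slot (crop (515,180)). Its top is at about 100 mm, so the carriage is held about 32 mm down. The charger is empty and the arm is clear.

```bash
python3 -c "
from rig import env
print(env.close_job())"
```

```text
the job is handed in; nothing more can be done
None
```

The job is handed in: the cartridge is out of the charging dock and latched in the read-out dock about 32 mm down, the highest force I read while pressing was 11 N, and the arm is clear; no pass/fail verdict came back.

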